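Post the read slide box through the return flap

ROBOT

A 7-joint arm with a two-finger parallel gripper is mounted at the origin on the work surface. World frame = base frame: x ahead of the robot, y to its left, z up, the work surface at z = 0. Lengths are in mm, angles in degrees, forces in N, time in s.
With the tool pointing down it reaches from about 400 to 925 mm from the base axis. Payload 4.1 kg.
Tool frame: the origin (TCP) lies at the very end of the fingers, on their centre line; the grasp point (between the pads) lies 19 mm behind it; z points along the fingers, y is the line along which they close (so a half turn about z gives the same grasp; the last joint's range is limited). The gripper opens to 85 mm and grips with 20 to 120 N. Pads are 22 mm wide; open, the fingers measure 114 mm over their backs; the gripper's body (76 mm by 85 mm) begins 54 mm behind the grasp point. The pads swing forward as they close: fully open they stand 13 mm farther back than shut.
Start: joints at [67.609, 22.827, 2.584, 88.041, -1.071, 69.15, -2.905], TCP at [187.026, -622.547, 231.347] pointing down, gripper open.
Joint ranges: [-161.44, 161.44], [-28.35, 127.94], [-78.24, 83.42], [0, 140.83], [-78.03, 258.03], [13.02, 114.36], [-168.23, 168.23]. Speed limits (degrees/s): [147.25, 147.25, 180, 180, 180, 180, 180].

INTERFACE

Orientations are given as [roll, pitch, yaw] about the fixed x, y, z axes, in that order (R = Rz(yaw) Ry(pitch) Rx(roll)).
In Python, from bench import read_state, snapshot, camera_model, close_job gives the robot as it stands. The module is installed in compiled form; this text tells all that it offers.
- The arm moves only by the tool arm_command, never from a script. Its argument "moves" is one flat list of numbers, 4 for each row, row after row: the shift along the tool's x, y, z in m, then the turn about the tool's z in rad. A call has 1 to 20 rows; each row shifts and turns the commanded pose from where the row before left it, along the tool's axes as they then stand; what a row does not reach is not made up. A row lasts 1/12 s, in which the tool goes at most 41.7 mm and 7.16 degrees, less where a joint would pass 70% of its speed; a pose out of reach is approached as far as the arm can. A call is refused whole if a number of a shift passes 0.0417 or a number of a turn 0.125, either way. A call with a gripper value outside its range is refused whole. "gripper" is the finger opening in m, from 0 to 0.0854, set as the call begins (left out, the last holds). The fingers move at their own pace and stop on an object; the grip force is fixed at half the most. Time passes only in rows, so rows that do not move let the fingers close. It gives the time, the measured TCP pose, the force, the opening and the grip force at its end, in the units of the state.
- read_state(): the state, without advancing time (a new reading comes with each control period).
- snapshot(name): name is "side" or "top" or "wrist"; returns the picture (384x512x3 uint8, blue, green, red); there is no depth.
- camera_model(name): a dict with "vertical_fov" (degrees; the focal length in pixels is half the picture's height over the tangent of half this angle, whatever the lens; pixels are square), "cx", "cy" (the principal point, pixels), "D" ([k1, k2, p1, p2, k3] as OpenCV has them; the pictures are not rectified), "world_to_cam" (4x4, takes a point from world to camera coordinates); the wrist camera has in their place "T_tool_cam" (4x4, takes a point from camera to tool coordinates, whose origin is the TCP and whose axes are the flange's). Camera axes: x right, y up, looking along -z (the intrinsics and any distortion apply to the point x, -y, -z); pixel columns grow to the right and rows downward; lengths in mm; the calibration is good to about 2 mm. A picture is of the moment at which its call begins: read the wrist's pose just before it. camera_model takes no time and is no camera call.
- close_job(): hands the job in; it is judged then, once.
The state is a dict: "t": time; "q": joint angles; "joint_velocities": joint speeds; "tau": joint torques, N m; "ee_pos": TCP position; "orientation": TCP orientation; "ft_force": force on the tool from outside, world axes, zero at the start; "torque": the same for the moment, N m; "finger_gap": finger opening in mm; "grip_force": force on a finger pad.
Only numpy, scipy, OpenCV 4.12 (cv2) and the standard library are available. Lean on these libraries where they do the work, as an engineer would, in place of code of your own. Each camera call takes 0.05 s, during which the arm holds its last target. There are 200 camera calls.

TASK

The blue slide box has been read and goes back to store: with the fingertips, push it along its lane of the return station and in under the yellow flap until it runs away down the roller chute to the bottom, then draw the fingers back so that the flap falls shut behind it. Only push the box, never lift it or turn it over. The red slide box is still to be read: leave it, the flap of its lane and everything else on the bench where they are.

Things in the scene. Friction and masses are not known exactly. Their poses are not given: they have to be found in the camera images.
- station: fixed white two-lane return station. Origin on the table directly below the flaps, midway between the lanes; x = feed direction (away from the robot), y left, z up. Flat steel deck, top 85 mm above the table, from x = -215 to +27 mm, then a roller chute. Rails 6 mm thick, 18 mm high, at y = -106, 0, +106 mm flank the lanes on the deck; side walls close them from x = -10 mm inwards
- chute_top (a point): top of the first free roller, mid-width: station x = +35 mm, 85 mm above the table (deck level). From here free-turning rollers (14 mm thick, 21 mm apart) slope down at 20 degrees to an end stop at x = 200 mm: once the box's middle is past this roller it tips onto the chute and rolls down by itself. A clear cover (x = 6 to 201 mm, top 163 mm above the table) lies over it
- flap_left_door (a point): point on the deck (85 mm above the table) in the middle of the left lane (station x = 0, y = +53 mm), below the closed left flap; axes as the station's. The lane is 100 mm wide clear; its doorway is 70 mm high, under a grey lintel (12 mm thick in x, 155 to 163 mm above the table)
- flap_right_door (a point): the same point of the right lane (station x = 0, y = -53 mm); same sizes
- flap_left (a joint): left lane's yellow flap, 96 mm wide, 63 mm high, 3 mm thick, 30 g, hinged along its top edge 66 mm above the deck; lower edge 2 mm above the deck. Angle in rad: 0 hanging shut, grows as its lower edge swings inwards (away from the robot), up to 1.45; it opens inwards only and falls shut by its own weight
- flap_right (a joint): right lane's yellow flap, the same
- blue_box: the box to be returned: closed blue plastic slide box, 100 (x, lengthwise) x 70 (y) x 32 mm high, about 0.2 kg, with a white label on top; it lies flat on the deck in one of the lanes, in front of the flap, its x axis roughly in the feed direction. Origin at the centre of its underside
- red_box: red slide box of the same make and size, in the other lane; to be left alone. Origin at the centre of its underside
- jar_a: bystander: capped amber sample jar, 60 mm diameter, 85 mm tall, standing on the table; origin at the centre of its underside
- jar_b: bystander: capped amber sample jar, 60 mm diameter, 85 mm tall, standing on the table; origin at the centre of its underside
- jar_c: bystander: capped clear sample jar, 60 mm diameter, 85 mm tall, standing on the table; origin at the centre of its underside
- mouse: bystander: grey computer mouse, 62 mm across, 33 mm high, on the table; origin at the centre of its underside
- slide_tray: bystander: white slide tray 120 x 90 x 20 mm on the table; origin at the centre of its underside
- marker: bystander: black marker pen with a green cap, 130 x 13 x 13 mm, lying on the table; origin at the centre of its underside
There are look-alikes about, which are no part of the job. Of the things shaped like the blue_box, the blue one is meant.

How it is judged (in metres and radians):
On the way, in this order (a step that is already met when the one before it is completed fails the run):
1. the box has pushed the flap of its lane open (((value of joint flap_left above 0.4 rad and y of blue_box in the frame of station above 0 m) or (value of joint flap_right above 0.4 rad and y of blue_box in the frame of station below 0 m))), for 0.1 s.
2. the box has run down to the bottom of the chute and the flap has fallen shut (x of blue_box in the frame of station above 0.12 m and value of joint each of flap_left, flap_right below 0.08 rad), for 0.2 s.
At the end, for the whole second after the job is handed in: The blue box rests at the bottom of the roller chute inside the station (its origin more than 120 mm past the flaps and lower than the deck), both flaps hang shut within 0.08 rad, and the red box is within 12 mm of where it was (all of step 2 and x of blue_box in the frame of station below 0.2 m and z of blue_box in the frame of station below 0.085 m and linear speed of blue_box below 0.02 m/s and distance of red_box from where it was at the start of the episode below 0.012 m); the robot touches nothing.
It fails at once if the blue box is lifted more than 25 mm off the deck (height (world z) of blue_box above 0.11 m).
It fails at once if the blue box is turned over or stood on edge (tilt over 50 degrees) (angle between blue_box's own z axis and vertical above 0.87 rad).
It fails at once if the red box is moved more than 12 mm (distance of red_box from where it was at the start of the episode above 0.012 m).
It fails at once if the flap of the red box's lane is opened ((value of joint flap_right above 0.25 rad and y of blue_box in the frame of station above 0 m) or (value of joint flap_left above 0.25 rad and y of blue_box in the frame of station below 0 m)).
It fails at once if a bystander is moved more than 20 mm (distance of any of jar_a, jar_b, jar_c, mouse, slide_tray, marker from where it was at the start of the episode above 0.02 m).
It also fails if it takes over 38 s, if anything falls off the work surface, if the arm or the gripper's body presses on something with over 40 N, if the wrist force passes 120 N, or if a joint passes its speed limit or range.

## Working session

There is one attempt and no reset: what is moved stays moved. The work goes in short steps, Python scripts to look and compute and a tool call to move; the robot and the scene stay as the last step left them, time stands still between calls to the robot, and variables do not carry over. Pictures are saved under pics/ and viewed, at most 10 in all, crops included, and the job is handed in when it is done.

Besides the shell and the picture viewer there is one more tool, called after "Request:" as name(argument=value, ...), one argument or row to a line, values as JSON. arm_command: Moves the arm, as the interface text tells. Its arguments: {"type":"object","properties":{"moves":{"type":"array","items":{"type":"number"}},"gripper":{"type":"number"}},"required":["moves"]}

```bash
mkdir -p pics
python3 - <<'E'
from bench import *
import cv2,numpy as np
s=read_state();print(s)
for n in("side","top"):
    cv2.imwrite(f"pics/{n}0.png",snapshot(n));m=camera_model(n);print(n,m)
print(camera_model("wrist"))
E
```

```text
{'t': 0.0, 'q': array([67.60883701, 22.87143641,  2.58251539, 88.11494585, -1.07083029,
       69.14945105, -2.9043595 ]), 'joint_velocities': array([ 0.01134111, -0.14680813,  0.00142738, -0.06959489,  0.05591632,
       -0.15894358,  0.06118137]), 'tau': array([-3.43056890e-04, -4.75114632e+01,  1.36476506e+00, -2.54216301e+01,
        1.15762290e-02,  9.47260181e-03, -1.81755198e-06]), 'ee_pos': array([ 186.80022613, -621.91429655,  230.26372573]), 'orientation': array([-1.79888696e+02,  9.14354636e-03,  1.67239590e+01]), 'ft_force': array([ 0.4595891 ,  1.07084648, -0.57621556]), 'torque': array([-0.01493599, -0.05572177, -0.01931664]), 'grip_force': 0.0, 'finger_gap': 85.36082068906774}
side {'vertical_fov': 44.95742791317123, 'cx': 258.4486437227402, 'cy': 192.96298520030334, 'D': array([-0.10530348,  0.        ,  0.        ,  0.        ,  0.        ]), 'world_to_cam': array([[-9.77583162e-01, -2.09819296e-01,  1.75221296e-02,
         5.66780275e+02],
       [ 1.53897512e-01, -6.55274140e-01,  7.39548076e-01,
        -1.68055150e+02],
       [-1.43689658e-01,  7.25666359e-01, 
[... 480 characters left out ...]
+02],
       [-1.80072753e-01,  1.53514789e-02,  9.83533495e-01,
        -1.10628558e+03],
       [ 0.00000000e+00,  0.00000000e+00,  0.00000000e+00,
         1.00000000e+00]])}
{'vertical_fov': 60.88134730351055, 'cx': 251.74202553182846, 'cy': 187.56140857693703, 'D': array([-0.04077724,  0.        ,  0.        ,  0.        ,  0.        ]), 'T_tool_cam': array([[-5.53501520e-04,  9.57360019e-01,  2.88897020e-01,
         7.28960528e+01],
       [ 9.99999841e-01,  5.00019663e-04,  2.58924785e-04,
         1.63473703e+00],
       [ 1.03430047e-04,  2.88897117e-01, -9.57360144e-01,
        -1.44039998e+02],
       [ 0.00000000e+00,  0.00000000e+00,  0.00000000e+00,
         1.00000000e+00]])}
```

View pics/top0.png

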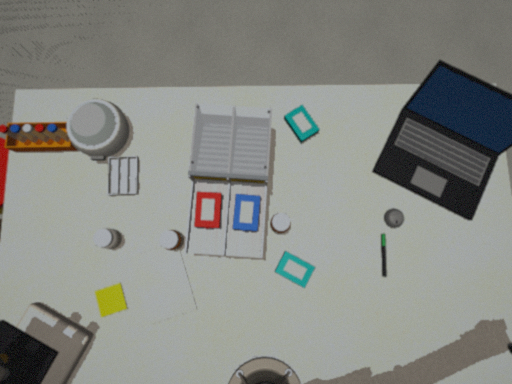

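View pics/side0.png

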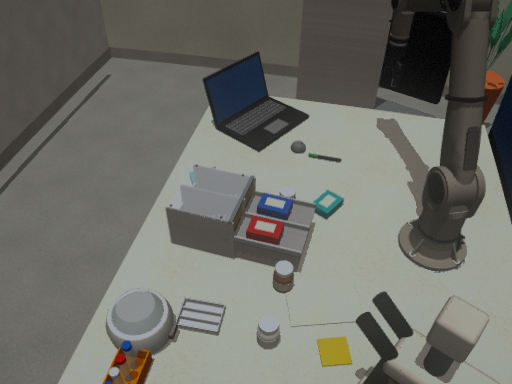

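Top view: blue slide box at (247,212) in the right lane, red box (208,210) in the left lane. Look-alikes: teal boxes at (302,123) and (295,268) on the table, navy laptop screen (455,105). I choose (247,212). A jar stands beside the right lane at (281,223).

```bash
cat > h.py <<'E'
from bench import *
import cv2,numpy as np
def ray(n,px,st=None):
    m=camera_model(n);f=192/np.tan(np.radians(m["vertical_fov"]/2))
    K=np.array([[f,0,m["cx"]],[0,f,m["cy"]],[0,0,1]])
    p=cv2.undistortPoints(np.array(px,float).reshape(-1,1,2),K,m["D"]).reshape(-1,2)
    d=np.c_[p[:,0],-p[:,1],-np.ones(len(p))]
    if n=="wrist":
        from scipy.spatial.transform import Rotation as R
        T=np.eye(4);T[:3,:3]=R.from_euler("xyz",st["orientation"],degrees=True).as_matrix();T[:3,3]=st["ee_pos"]
        T=T@m["T_tool_cam"]
    else: T=np.linalg.inv(m["world_to_cam"])
    return T[:3,3],d@T[:3,:3].T
def plane(n,px,z,st=None):
    o,d=ray(n,px,st);return o+d*((z-o[2])/d[:,2])[:,None]
def box(img,n,col,roi,z,st=None):
    b=img.astype(int);B,G,R=b[...,0],b[...,1],b[...,2]
    m=((B-R>60)&(B-G>45)) if col=="blue" else ((R-B>80)&(R-G>80))
    k=np.zeros(m.shape,np.uint8);x0,x1,y0,y1=roi;k[y0:y1,x0:x1]=m[y0:y1,x0:x1]
    c=max(cv2.findContours(k,0,2)[0],key=cv2.contourArea)
    return cv2.boxPoints(cv2.minAreaRect(c)),c
E
python3 - <<'E'
from h import *
np.set_printoptions(precision=1,suppress=True)
i=cv2.imread("pics/top0.png")
for c in("blue","red"):
    p,k=box(i,"top",c,(180,280,170,250),117);w=plane("top",p,117)
    print(c,p.tolist());print(w[:,:2],w.mean(0))
cv2.imwrite("pics/crop0.png",cv2.resize(i[95:275,170:320],None,fx=3.3,fy=3.3,interpolation=2))
E
```

```text
blue [[232.4484405517578, 228.34335327148438], [235.4578094482422, 193.7354736328125], [259.709228515625, 195.84429931640625], [256.6998291015625, 230.45217895507812]]
[[476.7  82.9]
 [573.8  73.8]
 [566.6   5.6]
 [469.6  15.8]] [521.7  44.5 117. ]
red [[194.3451690673828, 226.16751098632812], [196.82740783691406, 191.41622924804688], [220.9187774658203, 193.13705444335938], [218.43653869628906, 227.88833618164062]]
[[484.7 188.5]
 [582.3 182.6]
 [576.2 114.7]
 [478.7 121.7]] [530.5 151.9 117. ]
```

View pics/crop0.png

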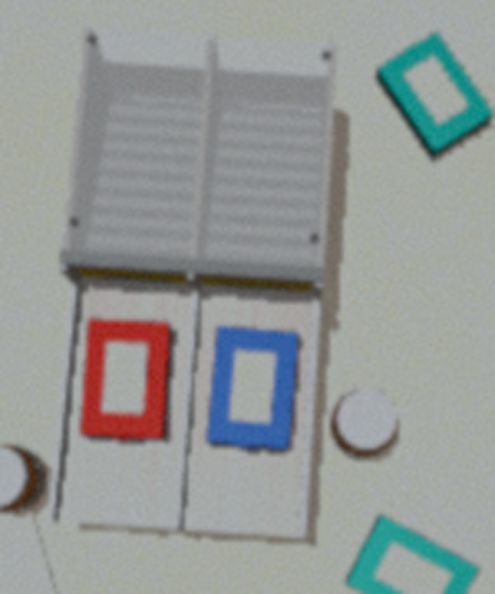

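Run:
```python
from h import *
np.set_printoptions(precision=1,suppress=True)
f=lambda p:np.array(p)/3.3+[170,95]
for nm,p,z in (("Lrail",[(57,520),(78,285)],103),("Crail",[(183,527),(198,292)],103),("Rrail",[(311,540),(319,292)],103),("front",[(80,527),(183,533),(312,542)],85),("lintel front",[(64,264),(322,284)],163)):
    w=plane("top",f(p),z);d=w[-1]-w[0];print(nm,w[:,:2].tolist(),"ang",np.degrees(np.arctan2(d[1],d[0])))
```

```text
Lrail [[412.93215635874435, 209.52080371414638], [614.1584047011771, 194.11178426579173]] ang -4.378912625195236
Crail [[405.1542294016539, 103.62130778890973], [606.1710493203485, 89.89947030232686]] ang -3.905074291709704
Rrail [[392.3214716107987, -3.8162046728134698], [604.3652030585605, -15.278557656395787]] ang -3.0942007605457706
front [[406.94188856068286, 192.9341482996741], [400.24692797414986, 105.01713685046589], [390.5589405309751, -5.025442160882477]] ang -94.73096316474262
lintel front [[620.04821549142, 196.28759668845615], [599.614109254269, -15.968023844675105]] ang -95.4989875529261
```

Crop confirms it: the blue box with a white label is alone in the right lane, and the flap is at crop (257,283). The station yaw is about -4.2°. The box's rear face is about 140 mm in front of the flap.

Request:
arm_command(
  moves=[0, 0, 0, 0.0912, 0, 0, 0, 0.0912, 0, 0, 0, 0.0912, 0, 0, 0, 0.0912, 0.012, -0.022, 0, 0, 0.012, -0.022, 0, 0, 0.012, -0.022, 0, 0, 0.012, -0.022, 0, 0, 0.012, -0.022, 0, 0, 0.012, -0.022, 0, 0, 0.012, -0.022, 0, 0, 0.012, -0.022, 0, 0, 0.012, -0.022, 0, 0, 0.012, -0.022, 0, 0, 0.012, -0.022, 0, 0, 0.012, -0.022, 0, 0, 0.012, -0.022, 0, 0, 0.012, -0.022, 0, 0, 0, 0, 0, 0],
  gripper=0.03,
)

```text
t: 1.68
ee_pos: [380.3, -322.2, 231.0]
orientation: [-179.8, -0.1, -3.7]
ft_force: [-0.5, 0.3, 0.6]
finger_gap: 29.9
grip_force: 0.0
```

Request:
arm_command(
  moves=[0.002, -0.025, 0, 0, 0.002, -0.025, 0, 0, 0.002, -0.025, 0, 0, 0.002, -0.025, 0, 0, 0.002, -0.025, 0, 0, 0.002, -0.025, 0, 0, 0.002, -0.025, 0, 0, 0.002, -0.025, 0, 0, 0.002, -0.025, 0, 0, 0.002, -0.025, 0, 0, 0.002, -0.025, 0, 0, 0.002, -0.025, 0, 0, 0.002, -0.025, 0, 0, 0.002, -0.025, 0, 0, 0.002, -0.025, 0, 0, 0, 0, 0, 0, 0, 0, 0, 0],
)

```text
t: 3.1
ee_pos: [434.1, 45.1, 231.1]
orientation: [180.0, 0.0, -4.0]
ft_force: [-0.4, -0.9, 0.0]
finger_gap: 30.2
grip_force: 0.0
```

Run:
```python
from h import *
np.set_printoptions(precision=1,suppress=True)
s=read_state();i=snapshot("wrist");cv2.imwrite("pics/w1.png",i)
print(s["ee_pos"],s["orientation"],s["q"],s["ft_force"])
p,k=box(i,"wrist","blue",(0,512,0,384),117);print(p.tolist());w=plane("wrist",p,117,s);print(w,w.mean(0))
```

```text
[434.1  45.1 231.1] [180.   0.  -4.] [  15.8    1.4  -27.7  114.8    0.7   63.9 -106.2] [-0.4 -0.9  0. ]
[[202.0, 137.99996948242188], [202.0, 0.0], [298.0, 0.0], [298.0, 137.99996948242188]]
[[473.2  80.  117. ]
 [571.2  69.1 117. ]
 [566.4   1.  117. ]
 [467.8   4.3 117. ]] [519.7  38.6 117. ]
```

View pics/w1.png

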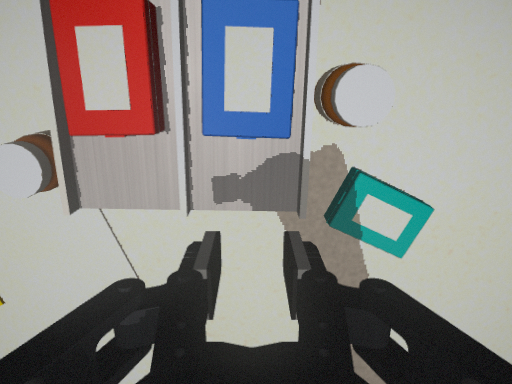

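Wrist view: the blue box's rear edge runs from (202,136) to (290,138), between the centre rail at about (187,212) and the right rail at about (302,212). The fingers are in line behind it. The jar at (360,95) is outside the rail.

Run:
```python
from h import *
np.set_printoptions(precision=1,suppress=True)
s=read_state()
c,sn=np.cos(np.radians(-4)),np.sin(np.radians(-4))
def rep(nm,px,z):
    w=plane("wrist",px,z,s)-s["ee_pos"]
    print(nm,"fwd",w[:,0]*c+w[:,1]*sn,"left",-w[:,0]*sn+w[:,1]*c)
rep("box rear top",[(202,136),(290,138)],117)
rep("box front-ish",[(203,5),(297,5)],117)
rep("centre rail top right edge",[(186,210),(187,100),(188,5)],103)
rep("right rail top left edge",[(301,210),(304,100),(313,5)],103)
rep("deck front",[(75,208),(187,212),(300,212)],85)
```

```text
box rear top fwd [38.2 36.4] left [ 37.3 -32.1]
box front-ish fwd [131.9 131.7] left [ 32.6 -34.5]
centre rail top right edge fwd [-29.3  65.4 135.2] left [56.7 50.3 45.8]
right rail top left edge fwd [-29.7  65.1 134.9] left [-45.5 -44.2 -48.4]
deck front fwd [-33.9 -38.2 -38.5] left [167.3  59.8 -47.6]
```

Request:
arm_command(
  moves=[0, -0.0004, 0.0258, 0, 0, -0.0004, 0.0258, 0, 0, -0.0004, 0.0258, 0, 0, -0.0004, 0.0258, 0, 0, -0.0004, 0.0258, 0, 0, 0, 0, 0, 0.01, 0, 0, 0, 0.006, 0, 0, 0, 0.006, 0, 0, 0, 0.006, 0, 0, 0, 0.006, 0, 0, 0, 0.006, 0, 0, 0, 0.006, 0, 0, 0, 0.006, 0, 0, 0, 0, 0, 0, 0],
)

```text
t: 4.4
ee_pos: [488.2, 42.5, 102.5]
orientation: [-180.0, -0.1, -4.2]
ft_force: [0.1, -0.1, 0.5]
finger_gap: 30.1
grip_force: 0.0
```

Run:
```python
from h import *
a=snapshot("side");b=snapshot("wrist")
cv2.imwrite("pics/s2.png",np.hstack([cv2.resize(a[150:290,150:340],(400,300)),cv2.resize(b,(400,300))]))
```

```text
(no output)
```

View pics/s2.png

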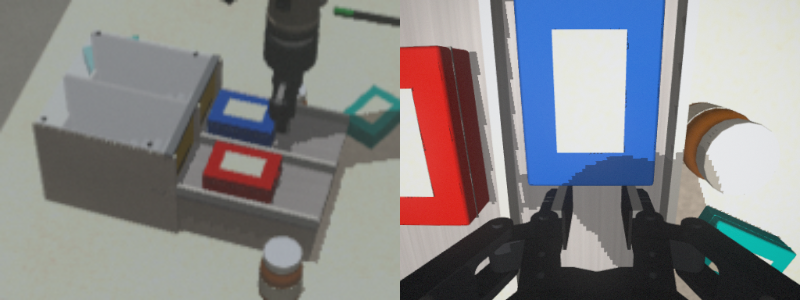

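The box is flat in its lane, with both fingertips on its rear face (wrist half, (590,185)). It is centred between the rails.

Request:
arm_command(
  moves=[0.006, 0, 0, 0, 0.006, 0, 0, 0, 0.006, 0, 0, 0, 0.006, 0, 0, 0, 0.006, 0, 0, 0, 0.006, 0, 0, 0, 0.006, 0, 0, 0, 0.006, 0, 0, 0, 0.006, 0, 0, 0, 0.006, 0, 0, 0, 0.006, 0, 0, 0, 0.006, 0, 0, 0, 0.006, 0, 0, 0, 0, 0, 0, 0],
)

```text
t: 5.67
ee_pos: [565.9, 36.6, 102.6]
orientation: [-180.0, -0.1, -4.2]
ft_force: [0.1, -0.5, -0.4]
finger_gap: 29.8
grip_force: 0.0
```

Run:
```python
from h import *
a=snapshot("side");b=snapshot("wrist")
cv2.imwrite("pics/s3.png",np.hstack([cv2.resize(a[150:290,150:340],(400,300)),cv2.resize(b,(400,300))]))
```

```text
(no output)
```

View pics/s3.png

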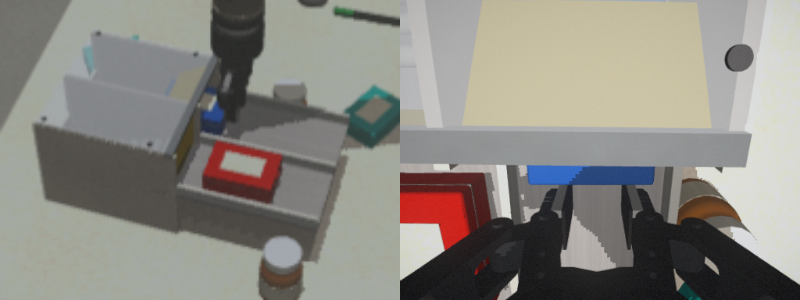

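The flap is open over the box and the box is half under the lintel, straight in its lane.

Request:
arm_command(
  moves=[0.006, 0, 0, 0, 0.006, 0, 0, 0, 0.006, 0, 0, 0, 0.006, 0, 0, 0, 0, 0, 0, 0, 0, 0, 0, 0],
)

```text
t: 6.27
ee_pos: [588.7, 35.0, 102.3]
orientation: [-180.0, -0.0, -4.2]
ft_force: [-0.5, -0.2, 0.3]
finger_gap: 29.9
grip_force: 0.0
```

Run:
```python
from h import *
a=snapshot("side");b=snapshot("wrist")
cv2.imwrite("pics/s4.png",np.hstack([cv2.resize(a[150:290,150:340],(400,300)),cv2.resize(b,(400,300))]))
```

```text
(no output)
```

View pics/s4.png

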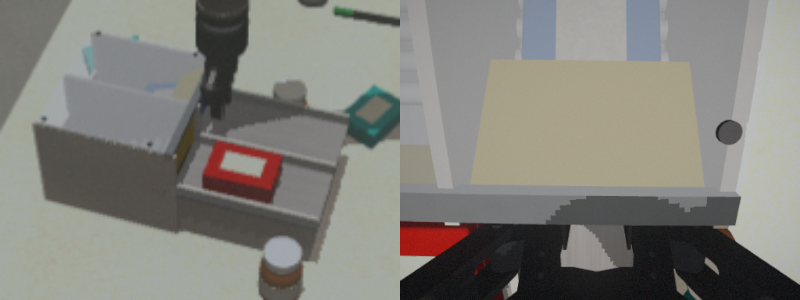

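The box now shows under the clear cover ahead of the flap, with the fingers just in front of the lintel. Waiting a moment to see whether it runs.

Request:
arm_command(
  moves=[0.003, 0, 0, 0, 0, 0, 0, 0, 0, 0, 0, 0, 0, 0, 0, 0, 0, 0, 0, 0, 0, 0, 0, 0, 0, 0, 0, 0, 0, 0, 0, 0],
)

```text
t: 7.03
ee_pos: [590.2, 34.8, 102.0]
orientation: [180.0, 0.1, -4.2]
ft_force: [-4.4, -1.0, 0.9]
finger_gap: 29.8
grip_force: 0.0
```

Run:
```python
from h import *
a=snapshot("side");b=snapshot("wrist")
cv2.imwrite("pics/s5.png",np.hstack([cv2.resize(a[150:290,150:340],(400,300)),cv2.resize(b,(400,300))]))
```

```text
(no output)
```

View pics/s5.png

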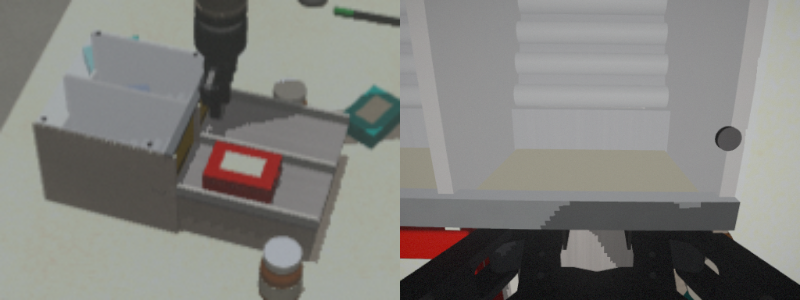

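The box has run down: the rollers are bare at wrist (590,70) and the flap has swung back. Drawing back and lifting clear.

Request:
arm_command(
  moves=[-0.004, 0, 0, 0, -0.008, 0, 0, 0, -0.015, 0, 0, 0, -0.015, 0, 0, 0, -0.015, 0, 0, 0, -0.015, 0, 0, 0, -0.015, 0, 0, 0, -0.015, 0, 0, 0, -0.015, 0, 0, 0, 0, 0, -0.025, 0, 0, 0, -0.025, 0, 0, 0, -0.025, 0, 0, 0, -0.025, 0, 0, 0, -0.025, 0, 0, 0, 0, 0, 0, 0, 0, 0],
)

```text
t: 8.47
ee_pos: [475.8, 43.4, 229.1]
orientation: [180.0, -0.3, -4.2]
ft_force: [-0.3, -0.2, -0.6]
finger_gap: 30.1
grip_force: 0.0
```

Run:
```python
from h import *
a=snapshot("side");b=snapshot("top");t=read_state();print(t["t"],t["ft_force"])
cv2.imwrite("pics/s6.png",np.hstack([cv2.resize(a[150:290,150:340],(400,400)),cv2.resize(b[95:245,170:320],(400,400))]))
np.set_printoptions(precision=1,suppress=True)
p,k=box(b,"top","red",(180,230,170,250),117);print("red",plane("top",p,117).mean(0))
```

```text
8.5667 [0.29926263 0.72026408 0.13085241]
red [531.1 162.  117. ]
```

View pics/s6.png

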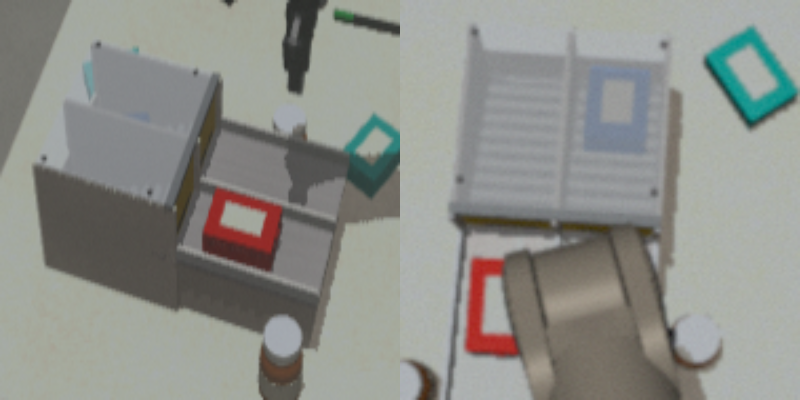

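The blue box lies at the chute's end at (615,110), and both flaps hang shut. The red box is partly hidden by the arm in the top view but unchanged in the side view.

Run:
```python
from h import *
w=plane("top",[(170+215/2.667,95+110/2.667)],60)[0]
s=(w[0]-611)*.9973-(w[1]-35.9)*.0732;print("station x",s)
if 120<s<200: print(close_job())
```

```text
station x 149.20294518061837
the job is handed in; nothing more can be done
None
```

The blue box is at the bottom of the roller chute, about 149 mm past the flaps. Both flaps look shut, the red box looked unmoved in the side view, and the job is handed in at about 8.6 s; I have not seen the judge's result.

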